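# Feed, gauge and sort a spacer sleeve

### The job

Push the feeder's sprung slide fully home so that it brings a sleeve out from under the clear guard, and let the slide spring back. Take that sleeve and slide it down over the gauge pin as far as it will go: if it goes right down to the shoulder stand it upright in the rectangular tray, and if it stops on the nose of the pin stand it upright in the round dish. Leave the other sleeve waiting in its pocket, and do not disturb the reel, jar, screwdriver and circuit board.

Things in the scene. Friction and masses are not known exactly. Their poses are not given: they have to be found in the camera images.
- feeder: sleeve feeder fixed to the bench. Origin: on the bench under the channel's centre line; x: the way the slide is pushed and the sleeve comes out; z up. Base plate 8 mm thick, x = -140 to +100 mm, 90 mm wide. Channel under the clear guard: x = -45 to +20 mm, 49 mm wide outside, top 58 mm above the bench; the sleeve to feed stands in it at x = -15, y = 0.
- apron (a point): point on the feeder's open apron (top of the base plate, 8 mm above the bench) where the fed sleeve stands after a full push, 54 mm along the feeder's x, y = 0. The apron is bare plate from x = +20 to a 6 mm high lip at x = +95 mm. Axes as the feeder's.
- pocket (a point): floor centre (8 mm above the bench) of the feeder's square pocket with 12 mm high walls, at x = -35, y = +78 mm of the feeder, where the other sleeve waits.
- slide (a joint): travel of the feeder's sprung slide in m: 0 out (rest), 0.075 fully home at its stop; it springs back when let go; it takes about 3.5 N to start and 8 N to hold at the stop.
- slide_pad (a point): centre of the outer (rear) face of the slide's upright dark steel push plate, moving with the slide; the plate is 40 mm wide, 8 mm thick, reaching from 10 to 62 mm above the bench; this point is 36 mm above the bench. Axes as the feeder's: push along x.
- sleeve_a: loose plain aluminium sleeve (tube), upright, 30 mm outside diameter, 40 mm tall; bore 17 mm (passes the gauge) or 12 mm (does not); the two sleeves are alike outside. At the start one stands in the feeder's channel under the clear guard, the other waits in the feeder's pocket; which is which varies. Origin: centre of its underside, z up along its axis.
- sleeve_b: loose plain aluminium sleeve (tube), upright, 30 mm outside diameter, 40 mm tall; bore 17 mm (passes the gauge) or 12 mm (does not); the two sleeves are alike outside. At the start one stands in the feeder's channel under the clear guard, the other waits in the feeder's pocket; which is which varies. Origin: centre of its underside, z up along its axis.
- gauge: pin gauge fixed to the bench: dark steel block 80 x 80 x 15 mm, on it a steel shoulder 36 mm diameter and 10 mm high, on that an upright pin 14 mm diameter and 35 mm tall whose top 10 mm tapers to a 7 mm flat nose (nose 60 mm above the bench). Origin: centre of the block's underside, z up.
- gauge_seat (a point): centre of the shoulder's top face (25 mm above the bench), on the pin's axis: a passing sleeve's underside comes down to here; a 12 mm bore stops on the tapered nose about 28 mm higher.
- tray: rectangular white plastic tray for good sleeves, open top, 110 mm (x) x 150 mm (y) x 22 mm high, wall and floor 4 mm, fixed. Origin: centre of its underside. Tray and dish may change places.
- tray_in (a point): centre of the rectangular tray's inner floor.
- dish: round white plastic dish for rejects, open top, 130 mm diameter at the rim, 120 mm at the foot, 22 mm high, wall 3 mm, floor 4 mm, fixed. Origin: centre of its underside.
- dish_in (a point): centre of the round dish's inner floor.
- reel: bystander: metal solder reel standing on its flange, 60 mm diameter, 48 mm tall. Origin: centre of its underside.
- jar: bystander: amber flux jar, 48 mm diameter, 55 mm tall. Origin: centre of its underside.
- screwdriver: bystander: screwdriver lying along its x axis.
- board: bystander: small green circuit board 80 x 60 mm with parts up to 18 mm high. Origin: centre of its underside.
Mind the look-alikes: they are no part of the job. Leave any green or turquoise look-alike of the dish alone. Leave any green look-alike of the tray alone.

How it is judged (in metres and radians):
On the way, in this order (a step that is already met when the one before it is completed fails the run):
1. the slide is pushed fully home (at least 70 of its 75 mm) (value of joint slide above 0.07 m), for 0.1 s.
2. the slide is back out, the fed sleeve left clear of the guard (its centre at least 36 mm along the feeder), the other in its pocket (value of joint slide below 0.006 m and ((distance of sleeve_b from where it was at the start of the episode below 0.012 m and x of sleeve_a in the frame of feeder above 0.036 m) or (distance of sleeve_a from where it was at the start of the episode below 0.012 m and x of sleeve_b in the frame of feeder above 0.036 m))), for 0.1 s.
3. the fed sleeve is tried on the gauge pin: down on the shoulder (within 3 mm) if its bore passes, else upright and bearing on the pin's nose (((distance of sleeve_b from where it was at the start of the episode below 0.012 m and horizontal distance between sleeve_a and gauge_seat below 0.004 m and z of sleeve_a in the frame of gauge_seat below 0.003 m and angle between sleeve_a's own z axis and vertical below 0.1 rad) or (distance of sleeve_a from where it was at the start of the episode below 0.012 m and horizontal distance between sleeve_b and gauge_seat below 0.006 m and z of sleeve_b in the frame of gauge_seat below 0.034 m and angle between sleeve_b's own z axis and vertical below 0.2 rad and contact force between sleeve_b and gauge above 0.2 N))), for 0.1 s.
At the end, for the whole second after the job is handed in: The fed sleeve stands upright (within 0.12 rad) and at rest on the floor of the right container: the rectangular tray if its bore passes the pin, the round dish if not. The other sleeve is within 12 mm of where it waited and the slide is back out (within 6 mm) (value of joint slide below 0.006 m and ((distance of sleeve_b from where it was at the start of the episode below 0.012 m and x of sleeve_a in the frame of tray_in between -0.042 and 0.042 m and y of sleeve_a in the frame of tray_in between -0.062 and 0.062 m and z of sleeve_a in the frame of tray_in below 0.004 m and angle between sleeve_a's own z axis and vertical below 0.12 rad and linear speed of sleeve_a below 0.02 m/s) or (distance of sleeve_a from where it was at the start of the episode below 0.012 m and horizontal distance between sleeve_b and dish_in below 0.047 m and z of sleeve_b in the frame of dish_in below 0.004 m and angle between sleeve_b's own z axis and vertical below 0.12 rad and linear speed of sleeve_b below 0.02 m/s))); the robot touches nothing.
It fails at once if the solder reel is displaced by more than 30 mm (distance of reel from where it was at the start of the episode above 0.03 m).
It fails at once if the flux jar is displaced by more than 30 mm (distance of jar from where it was at the start of the episode above 0.03 m).
It fails at once if the screwdriver is displaced by more than 30 mm (distance of screwdriver from where it was at the start of the episode above 0.03 m).
It fails at once if the circuit board is displaced by more than 30 mm (distance of board from where it was at the start of the episode above 0.03 m).
It also fails if it takes over 51 s, if anything falls off the work surface, if the arm or the gripper's body presses on something with over 40 N, if the wrist force passes 120 N, or if a joint passes its speed limit or range.

### The arm

A 6-joint arm with a two-finger parallel gripper is mounted at the origin on the work surface. World frame = base frame: x ahead of the robot, y to its left, z up, the work surface at z = 0. Lengths are in mm, angles in rad, forces in N, time in s.
With the tool pointing down it reaches from about 275 to 750 mm from the base axis. Payload 10.2 kg.
Tool frame: the origin (TCP) lies between the finger pads; the fingertips stand 8 mm ahead of it and the grasp point (between the pads) lies 11 mm behind it; z points along the fingers, y is the line along which they close (so a half turn about z gives the same grasp; the last joint's range is limited). The gripper opens to 85 mm and grips with 20 to 120 N. Pads are 22 mm wide; open, the fingers measure 114 mm over their backs; the gripper's body (76 mm by 85 mm) begins 54 mm behind the grasp point. The pads swing forward as they close: fully open they stand 13 mm farther back than shut.
Start: joints at [1.018, 0.313, 1.498, -0, 1.331, -0.223], TCP at [170.036, 496.708, 212.794] pointing down, gripper open.
Joint ranges: [-2.94, 2.94], [-0.97, 2.17], [0.19, 2.56], [-1.23, 4.37], [0.02, 3.11], [-2.88, 2.88]. Speed limits (rad/s): [2.39, 2.39, 3.01, 3.14, 3.14, 3.14].

### API

Orientations are given as a unit quaternion [w, x, y, z].
In Python, from rig import * gives the robot as it stands.
- The arm moves only by the shell command python3 -m handwheel 'ROWS' [FORCE]. ROWS is JSON, a list that holds one entry, the list of rows, each a list of 7 numbers: the shift along the world's x, y, z in mm, then the turn, a rotation vector about the world's x, y, z in degrees, then the opening, from -1 (shut) to 1 (fully open). A call has 1 to 8 rows; each row shifts and turns the commanded pose from where the row before left it; what a row does not reach is not made up. A row lasts 1/8 s, in which the tool goes at most 62.5 mm and 10.7 degrees, less where a joint would pass 70% of its speed; a pose out of reach is approached as far as the arm can. A call is refused whole if a number of a shift passes 62.5 or a number of a turn 10.7, either way. A call with a gripper value outside its range is refused whole. The fingers move at their own pace and stop on an object; FORCE is the grip in N (left out, the last holds). Time passes only in rows, so rows that do not move let the fingers close. It gives the time, the measured TCP pose, the force, the opening and the grip force at its end, in the units of the state.
- sense(): the state, without advancing time (a new reading comes with each control period).
- capture(name): name is "scene" or "top"; returns a dict with "image" (420x560x3 uint8, red, green, blue), "fx", "fy", "cx", "cy" (pixels), "dist_coeffs" ([k1, k2, p1, p2, k3] as OpenCV has them; the pictures are not rectified), "rvec" (rotation vector, rad) and "tvec" (3), from world to camera coordinates, as OpenCV has them. Camera axes: x right, y down, z forward; pixel columns grow to the right and rows downward; lengths in mm; the calibration is good to about 2 mm. A picture is of the moment at which its call begins. There is no depth.
- finish_job(): hands the job in; it is judged then, once.
The state is a dict: "time_s": time; "joints": joint angles; "dq": joint speeds; "tau": joint torques, N m; "eef_pos": TCP position; "ee_rot": TCP orientation; "force": force on the tool from outside, world axes, zero at the start; "wrist_torque": the same for the moment, N m; "grip_width": opening from 0.0 (shut) to 1.0 (fully open); "grip_force": force on a finger pad.
Only numpy, scipy, OpenCV 4.12 (cv2) and the standard library are available. Lean on these libraries where they do the work, as an engineer would, in place of code of your own. Each camera call takes 0.05 s, during which the arm holds its last target. There are 200 camera calls.

## Working session

There is one attempt and no reset: what is moved stays moved. The work goes in short steps, Python scripts to look and compute and a shell command to move; the robot and the scene stay as the last step left them, time stands still between calls to the robot, and variables do not carry over. Pictures are saved under pics/ and viewed, at most 10 in all, crops included, and the job is handed in when it is done.

```bash
mkdir -p pics
cat > h.py <<'E'
from rig import *
import cv2, numpy as np, pickle
def grab(n,f):
    c=capture(n); cv2.imwrite(f'pics/{f}.png',c['image'][:,:,::-1]); pickle.dump(c,open(f'pics/{f}.pkl','wb')); return c
def K(c): return np.array([[c['fx'],0,c['cx']],[0,c['fy'],c['cy']],[0,0,1.]])
def ray(c,px):
    u=cv2.undistortPoints(np.array([[px]],float),K(c),np.array(c['dist_coeffs'],float))[0,0]
    R=cv2.Rodrigues(np.array(c['rvec'],float))[0]; t=np.array(c['tvec'],float).ravel()
    return -R.T@t, R.T@np.array([u[0],u[1],1.])
def at(c,px,z):
    o,d=ray(c,px); return o+d*(z-o[2])/d[2]
def tri(cps):
    A=np.zeros((3,3));b=np.zeros(3)
    for c,p in cps:
        o,d=ray(c,p); d=d/np.linalg.norm(d); M=np.eye(3)-np.outer(d,d); A+=M;b+=M@o
    return np.linalg.solve(A,b)
def proj(c,P): return cv2.projectPoints(np.array(P,float).reshape(-1,3),np.array(c['rvec'],float),np.array(c['tvec'],float),K(c),np.array(c['dist_coeffs'],float))[0].reshape(-1,2)
def load(f): return pickle.load(open(f'pics/{f}.pkl','rb'))
E
python3 - <<'E'
from h import *
for n in('scene','top'):
    c=grab(n,n+'0'); o,_=ray(c,(280,210)); print(n,o,c['fx'])
print(sense())
E
```

```text
scene [999.61024476 179.84758612 831.87559718] 389.07590918374024
top [ 351.85077213 -153.94619485 1039.79068834] 388.705228989753
{'time_s': 0.1, 'joints': array([ 1.01756062e+00,  3.13372151e-01,  1.49835020e+00,  3.25137618e-05,
        1.33102121e+00, -2.23412956e-01]), 'dq': array([ 0.00077741, -0.00190259, -0.00228501, -0.00046537,  0.0018057 ,
       -0.00266353]), 'tau': array([ 3.21070220e-03, -4.12902761e+01, -2.60139978e+01, -9.61944193e-05,
        3.05697613e-03, -3.03179229e-05]), 'eef_pos': array([169.90914982, 496.48057393, 212.30763402]), 'ee_rot': array([-2.32503358e-04,  1.64168699e-01,  9.86432110e-01, -5.26631477e-04]), 'force': array([ 0.16202316, -0.5445596 , -0.35513239]), 'wrist_torque': array([ 0.02194671,  0.02061687, -0.01813455]), 'grip_force': 0.0, 'grip_width': 0.9964195061258587}
```

View pics/scene0.png

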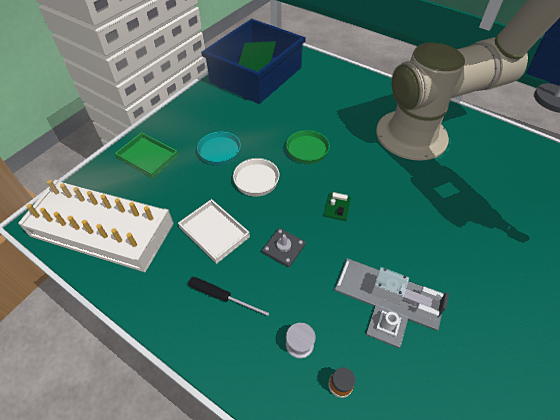

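View pics/top0.png

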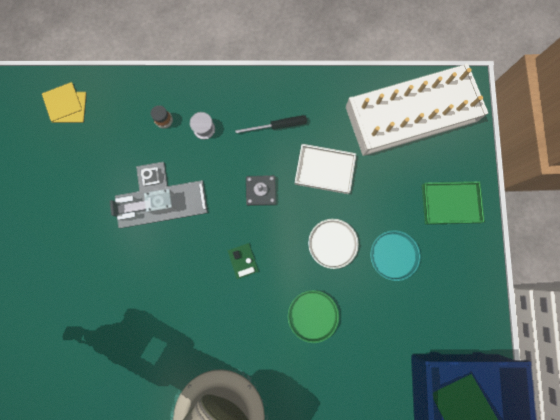

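The scene view shows the feeder at (393,293), gauge at (284,246), white tray at (214,231) and white dish at (256,177). The same things in the top view are the feeder at (160,204), gauge at (260,190), tray at (326,169) and dish at (333,244).

Possible mix-ups:
- **Dish:** white (333,244), turquoise (395,256) or green (313,316). I choose white.
- **Tray:** white (326,169), green (454,202) or the white peg rack (417,108). I choose the plain white one.
- **Sleeve:** channel (157,201) or pocket (150,175). I choose the channel.
- **Push plate:** the dark end at (115,207).

Next is a close crop to check.

Run:
```python
from h import *
def crop(f,x,y,w,h,W,H): 
    return cv2.resize(cv2.imread(f'pics/{f}.png')[y:y+h,x:x+w],(W,H),interpolation=cv2.INTER_CUBIC)
a=crop('top0',105,155,110,80,440,320); b=crop('scene0',330,255,120,90,360,270)
g=crop('top0',240,170,40,40,240,240); g2=crop('scene0',260,225,50,42,300,252)
M=np.zeros((600,800,3),np.uint8); M[:320,:440]=a; M[:270,440:800]=b; M[330:570,:240]=g; M[330:582,260:560]=g2
cv2.imwrite('pics/m1.png',M)
```

```text
(no output)
```

View pics/m1.png

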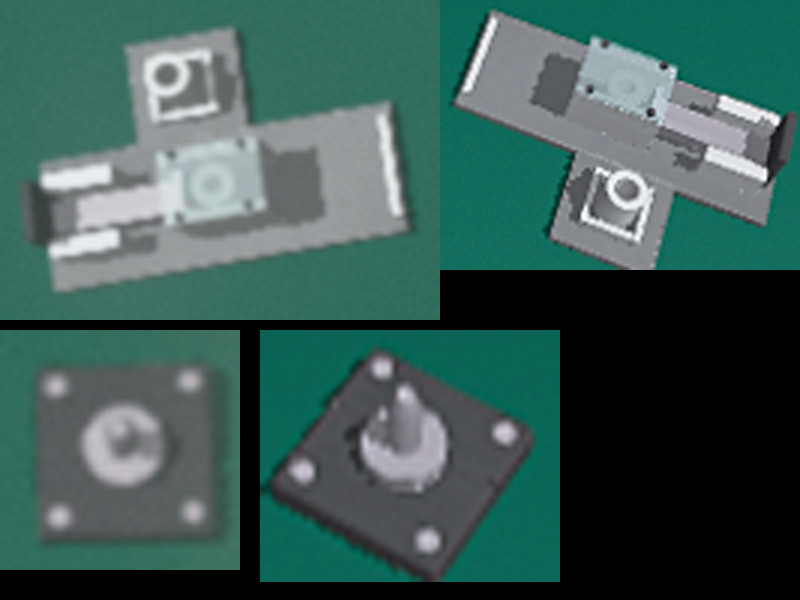

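The crop shows the push plate at its left end, top view (114,207). The sleeve is under the guard and the other stands in the pocket, upper left in it. The pin nose is at scene (284,235).

```bash
cat > m.py <<'E'
from h import *
from scipy.optimize import least_squares
T=load('top0');S=load('scene0')
t=lambda x,y:(105+x/4-.4,155+y/4-.4); s=lambda x,y:(330+(x-440)/3-.33,255+y/3-.33)
tg=lambda x,y:(240+x/6-.4,170+(y-330)/6-.4); sg=lambda x,y:(260+(x-260)/6-.4,225+(y-330)/6-.4)
def fit(obs,x0):
    def f(p):
        c,n=np.cos(p[2]),np.sin(p[2]); r=[]
        for cam,px,(X,Y,Z) in obs: r+=list(proj(cam,[p[0]+c*X-n*Y,p[1]+n*X+c*Y,Z+p[3]])[0]-px)
        return r
    q=least_squares(f,x0,loss='soft_l1'); print('fit (last = height offset)',q.x.round(3),'res px',np.abs(f(q.x)).max().round(2)); return q.x
c1=at(T,t(400,168),8);c0=at(T,t(47,228),8); d=c1-c0
F=fit([(T,t(390,103),(100,45,8)),(T,t(410,232),(100,-45,8)),(T,t(55,290),(-140,-45,8)),(T,t(40,165),(-140,45,8)),
 (S,s(492,12),(100,-45,8)),(S,s(455,103),(100,45,8)),(S,s(768,222),(-140,45,8))],[*(c0+d*.58)[:2],np.arctan2(d[1],d[0]),0])
g0=at(T,(260,190),15)
G=fit([(T,tg(38,367),(-40,40,15)),(T,tg(212,365),(40,40,15)),(T,tg(214,538),(40,-40,15)),(T,tg(40,540),(-40,-40,15)),
 (S,sg(532,437),(-40,-40,15)),(S,sg(275,490),(40,40,15)),(S,sg(375,350),(40,-40,15)),(S,sg(437,570),(-40,40,15))],[*g0[:2],np.arctan2(d[1],d[0])-.15,0])
print('nose',tri([(T,tg(120,425)),(S,sg(404,388))]))
print('pocket sleeve top',tri([(T,t(167,74)),(S,s(628,190))]),'chan sleeve top', tri([(T,t(211,185)),(S,s(627,86))]))
w=lambda X,Y:(F[0]+np.cos(F[2])*X-np.sin(F[2])*Y,F[1]+np.sin(F[2])*X+np.cos(F[2])*Y)
for n,(X,Y) in dict(apron=(54,0),pocket=(-35,78),chan=(-15,0)).items(): print(n,np.round(w(X,Y),1))
print('plate top centre tri',tri([(T,t(31,213)),(S,s(785,150))]))
for cam,pts in((T,((326,169),(333,244))),(S,((214,231),(256,177)))):
    hsv=cv2.cvtColor(cam['image'],cv2.COLOR_RGB2HSV); m=((hsv[:,:,1]<60)&(hsv[:,:,2]>120)).astype(np.uint8)
    n,l,st,ce=cv2.connectedComponentsWithStats(m)
    for p in pts:
        i=l[p[1],p[0]]; print(p,i,st[i],at(cam,ce[i],12).round(1), cv2.minAreaRect(np.argwhere(l==i)[:,::-1].astype(np.float32)))
E
python3 m.py
```

```text
fit (last = height offset) [ 5.42281e+02  1.52675e+02 -1.38800e+00  3.60000e-02] res px 1.45
fit (last = height offset) [577.091 -98.107  -1.54   -3.496] res px 1.55
nose [577.23171987 -98.47841375  65.66178931]
pocket sleeve top [613.88719131 201.63718509  48.5848845 ] chan sleeve top [539.95852475 167.77570013  48.55282317]
apron [552.1  99.6]
pocket [612.6 201.3]
chan [539.6 167.4]
plate top centre tri [521.54763746 284.92631571  46.77643214]
(326, 169) 10 [ 294  144   62   50 2388] [ 637.9 -274.4   12. ] ((325.0721740722656, 168.42449951171875), (57.17537307739258, 42.17190170288086), 10.007980346679688)
(333, 244) 17 [ 308  218   51   51 2017] [ 433.9 -292.    12. ] ((333.0, 243.0), (50.0, 50.0), 90.0)
(214, 231) 125 [ 178  199   72   65 2422] [ 636.4 -269.9   12. ] ((213.75003051757812, 228.75001525878906), (60.10407257080078, 45.25482940673828), 45.0)
(256, 177) 121 [ 233  158   47   38 1372] [ 428.4 -291.3   12. ] ((256.0, 176.5), (37.0, 46.0), 90.0)
```

```bash
python3 -m handwheel '[[[42.5,-21,-12,0,0,-10.1,-1],[42.5,-21,-12,0,0,-10.1,-1],[42.5,-21,-12,0,0,-10.1,-1],[42.5,-21,-12,0,0,-10.1,-1],[42.5,-21,-12,0,0,-10.1,-1],[42.5,-21,-12,0,0,-10.1,-1],[42.5,-21,-12,0,0,0,-1],[42.5,-21,-12,0,0,0,-1]]]' 40
cat > w.py <<'E'
from h import *
FX,FY,TH=542.3,152.7,-1.388
def infeed(p): d=np.array(p[:2])-[FX,FY]; c,s=np.cos(TH),np.sin(TH); return np.array([c*d[0]+s*d[1],-s*d[0]+c*d[1]])
def world(X,Y): c,s=np.cos(TH),np.sin(TH); return np.array([FX+c*X-s*Y,FY+s*X+c*Y])
def st():
    s=sense(); q=s['ee_rot']; from scipy.spatial.transform import Rotation as R
    m=R.from_quat(np.r_[q[1:],q[0]]).as_matrix(); print('t',round(s['time_s'],2),'pos',s['eef_pos'].round(1),'feed',infeed(s['eef_pos']).round(1),'yaw y',np.degrees(np.arctan2(m[1,1],m[0,1])).round(1),'z',m[:,2].round(3),'F',s['force'].round(1),'grip',round(s['grip_width'],3),round(s['grip_force'],1))
    return s
E
python3 - <<'E'
from w import *
st(); T=load('top0')
for x in (22,31,42): print(infeed(at(T,(105+x/4-.4,155+213/4-.4),62)).round(1))
E
```

```text
time_s: 1.1
eef_pos: [511.2, 327.8, 116.0]
ee_rot: [-0.0, 0.639, 0.769, -0.0]
force: [-0.1, 0.5, -0.2]
grip_width: -0.002
grip_force: 0.0
t 1.1 pos [511.2 327.8 116. ] feed [-177.8    1.2] yaw y 10.5 z [-0.001 -0.    -1.   ] F [-0.1  0.5 -0.2] grip -0.002 0.0
[-132.2    1. ]
[-126.5   -0. ]
[-119.6   -1.3]
```

```bash
python3 -m handwheel '[[[0,0,-30,0,0,0,-1],[0,0,-38,0,0,0,-1],[1.8,-9.8,0,0,0,0,-1],[1.8,-9.8,0,0,0,0,-1],[1.5,-7.9,0,0,0,0,-1],[0.7,-3.9,0,0,0,0,-1],[0.7,-3.9,0,0,0,0,-1],[0.7,-3.9,0,0,0,0,-1]]]'; python3 -c "from w import *;st()"
```

```text
time_s: 2.1
eef_pos: [517.3, 289.4, 49.0]
ee_rot: [0.0, 0.639, 0.769, 0.0]
force: [0.1, 0.6, -0.8]
grip_width: -0.0
grip_force: 0.0
t 2.1 pos [517.3 289.4  49. ] feed [-139.     0.3] yaw y 10.5 z [ 0.  0. -1.] F [ 0.1  0.6 -0.8] grip -0.0 0.0
```

```bash
python3 -m handwheel '[[[0.7,-3.9,0,0,0,0,-1],[0.9,-4.9,0,0,0,0,-1],[1.1,-5.9,0,0,0,0,-1],[1.1,-5.9,0,0,0,0,-1],[1.1,-5.9,0,0,0,0,-1],[1.1,-5.9,0,0,0,0,-1],[1.1,-5.9,0,0,0,0,-1],[1.1,-5.9,0,0,0,0,-1]]]'; python3 -c "from w import *;st()"
```

```text
time_s: 3.1
eef_pos: [525.5, 244.9, 48.8]
ee_rot: [0.0, 0.639, 0.769, 0.0]
force: [0.7, -0.4, 0.2]
grip_width: -0.003
grip_force: 0.0
t 3.1 pos [525.5 244.9  48.8] feed [-93.7   0.2] yaw y 10.5 z [ 0.  0. -1.] F [ 0.7 -0.4  0.2] grip -0.003 0.0
```

Run:
```python
from w import *
c=grab('scene','s1'); d=grab('top','t1')
M=np.hstack([cv2.resize(cv2.imread('pics/s1.png')[215:345,325:465],(420,390)),cv2.resize(cv2.imread('pics/t1.png')[155:255,90:185],(380,390))])
cv2.imwrite('pics/m2.png',M)
print(proj(c,[*world(-93.7,0),41]),proj(d,[*world(-93.7,0),41]))
```

```text
[[425.45324286 297.55816315]] [[128.2432735  206.96847266]]
```

View pics/m2.png

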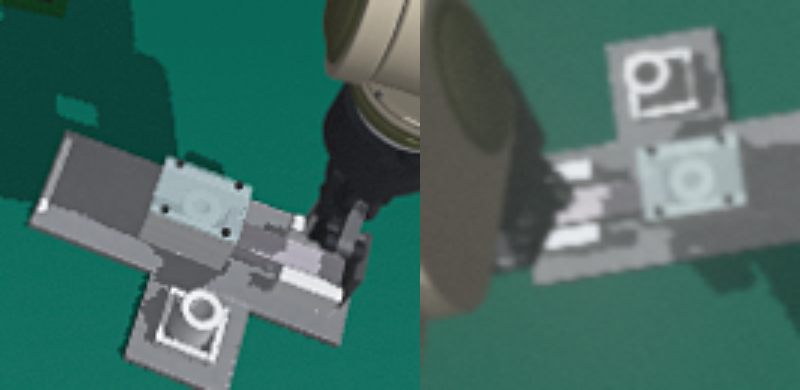

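The picture shows the plate still at rest, at scene (443,304), with the gripper near it and no force. I need a closer look with the expected geometry overlaid.

Run:
```python
from w import *
M=[]
for f,f0,(x,y) in(('s1','scene0',(400,240)),('t1','top0',(90,175))):
    for k,ff in enumerate((f,f0)):
        c=load(ff); im=cv2.resize(cv2.imread(f'pics/{ff}.png')[y:y+70,x:x+70],(400,300) if 0 else (300,300),interpolation=cv2.INTER_CUBIC)
        def dot(P,col):
            u,v=proj(c,P)[0]; cv2.circle(im,(int((u-x+.5)*300/70),int((v-y+.5)*300/70)),3,col,-1)
        if k==0:
            for z in(41,60,80): dot([*world(-93.7,0),z],(0,0,255))
        else:
            for yy in(-20,20):
                for z in(10,62): dot([*world(-132,yy),z],(0,255,255))
        M.append(im)
cv2.imwrite('pics/m3.png',np.vstack([np.hstack(M[:2]),np.hstack(M[2:])]))
```

```text
(no output)
```

View pics/m3.png

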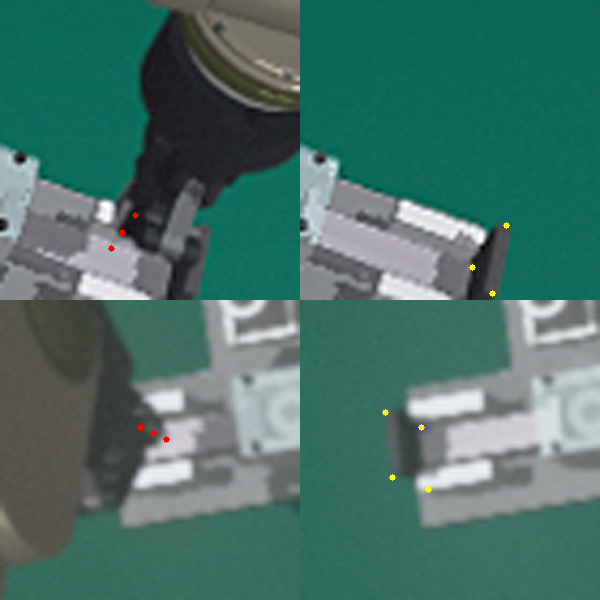

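The overlay shows the plate still at rest at (-132 mm along the feeder). The fingers look higher than the tool pose implies and are over the bar in front of the plate, with no force felt. I'll lift, go back behind the plate, and measure the tip against the bare bench.

```bash
python3 -m handwheel '[[[0,0,25,0,0,0,-1],[0,0,25,0,0,0,-1],[-7.5,40,0,0,0,0,-1],[-7.5,40,0,0,0,0,-1],[0,0,-25,0,0,0,-1],[0,0,-25,0,0,0,-1],[0,0,0,0,0,0,-1]]]'
python3 - <<'E'
from w import *
st()
p=sense()['eef_pos']; M=[]
for n,f,(x,y,w,h) in(('scene','s2',(385,215,140,130)),('top','t2',(60,150,125,116))):
    c=grab(n,f); im=cv2.resize(c['image'][y:y+h,x:x+w,::-1],None,fx=400/w,fy=400/w,interpolation=cv2.INTER_CUBIC)
    for dz in(-8,0,20):
        u,v=proj(c,p+[0,0,dz])[0]; cv2.circle(im,(int((u-x)*400/w),int((v-y)*400/w)),2,(0,0,255),-1)
    M.append(im[:370])
cv2.imwrite('pics/m4.png',np.hstack(M))
E
```

```text
time_s: 4.08
eef_pos: [509.4, 325.1, 47.3]
ee_rot: [-0.001, 0.639, 0.769, -0.002]
force: [-0.2, -0.3, 0.6]
grip_width: 0.001
grip_force: 0.0
t 4.08 pos [509.4 325.1  47.3] feed [-175.5   -1.1] yaw y 10.5 z [-0.003 -0.001 -1.   ] F [-0.2 -0.3  0.6] grip 0.001 0.0
```

View pics/m4.png

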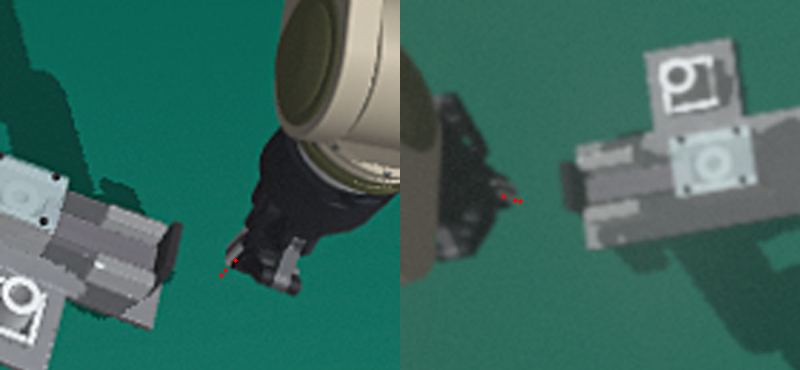

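The picture shows the plate still upright at scene crop (175,250) and the shut fingertips close to the predicted TCP dots at (228,265). I'll triangulate both tips before pushing again.

Run:
```python
from w import *
S=load('s2');T=load('t2')
s=lambda x,y:(385+x/2.857-.3,215+y/2.857-.3); t=lambda x,y:(60+(x-400)/3.2-.3,150+y/3.2-.3)
for n,a,b in(('tip',(229,266),(513,197)),('plate far top outer',(181,222),(562,212)),('plate top near/up',(181,222),(562,163)),('plate other',(163,290),(560,163)),('plate near?',(163,290),(562,212))):
    p=tri([(S,s(*a)),(T,t(*b))]); e=[np.linalg.norm(proj(S,p)[0]-s(*a)).round(1),np.linalg.norm(proj(T,p)[0]-t(*b)).round(1)]
    print(n,p.round(1),'feed',infeed(p).round(1),e)
```

```text
tip [510.8 323.1  58.3] feed [-173.3    0. ] [np.float64(0.2), np.float64(0.1)]
plate far top outer [498.4 280.4  61.8] feed [-133.6  -19.9] [np.float64(0.2), np.float64(0.2)]
plate top near/up [528.7 270.  103.8] feed [-117.8    8. ] [np.float64(2.5), np.float64(2.1)]
plate other [543.3 293.5  38.1] feed [-138.3   26.6] [np.float64(1.2), np.float64(1.0)]
plate near? [511.8 305.5 -11.5] feed [-155.8   -2.2] [np.float64(3.7), np.float64(3.1)]
```

The plate top is at 62 mm as described. The shut fingertips sit about 10 mm higher than the TCP, not 8 mm below it, so I passed over the plate. I'll go lower and push again, watching the force.

```bash
python3 -m handwheel '[[[0,0,-20,0,0,0,-1],[1.8,-9.8,0,0,0,0,-1],[1.8,-9.8,0,0,0,0,-1],[1.5,-7.9,0,0,0,0,-1],[1.1,-5.9,0,0,0,0,-1],[1.1,-5.9,0,0,0,0,-1],[1.1,-5.9,0,0,0,0,-1]]]'; python3 -c "from w import *;st()"
```

```text
time_s: 5.05
eef_pos: [519.1, 280.3, 29.2]
ee_rot: [0.0, 0.639, 0.769, 0.001]
force: [-1.2, 4.9, 2.7]
grip_width: 0.002
grip_force: 2.5
t 5.05 pos [519.1 280.3  29.2] feed [-129.7    0.4] yaw y 10.5 z [ 0.001  0.001 -1.   ] F [-1.2  4.9  2.7] grip 0.002 2.5
```

```bash
python3 -m handwheel '[[[1.1,-5.9,0,0,0,0,-1],[1.1,-5.9,0,0,0,0,-1],[1.1,-5.9,0,0,0,0,-1],[1.1,-5.9,0,0,0,0,-1],[1.1,-5.9,0,0,0,0,-1],[1.1,-5.9,0,0,0,0,-1],[1.1,-5.9,0,0,0,0,-1],[1.1,-5.9,0,0,0,0,-1]]]'; python3 -c "from w import *;st()"
```

```text
time_s: 6.05
eef_pos: [527.5, 233.3, 29.1]
ee_rot: [-0.0, 0.639, 0.769, 0.0]
force: [-1.2, 7.0, 4.7]
grip_width: 0.002
grip_force: 3.8
t 6.05 pos [527.5 233.3  29.1] feed [-81.9   0.1] yaw y 10.5 z [ 0.     0.001 -1.   ] F [-1.2  7.   4.7] grip 0.002 3.8
```

```bash
python3 -m handwheel '[[[0.7,-3.9,0,0,0,0,-1],[0.7,-3.9,0,0,0,0,-1],[0.5,-2.9,0,0,0,0,-1],[0,0,0,0,0,0,-1]]]'; python3 -c "from w import *;st()"
```

```text
time_s: 6.55
eef_pos: [529.5, 222.5, 29.0]
ee_rot: [-0.0, 0.639, 0.769, 0.0]
force: [-1.9, 6.4, 4.1]
grip_width: 0.001
grip_force: 3.6
t 6.55 pos [529.5 222.5  29. ] feed [-71.    0.1] yaw y 10.5 z [ 0.     0.001 -1.   ] F [-1.9  6.4  4.1] grip 0.001 3.6
```

```bash
python3 -m handwheel '[[[0.4,-2.4,0,0,0,0,-1],[0.4,-2.0,0,0,0,0,-1],[0,0,0,0,0,0,-1]]]'; python3 -c "from w import *;st()"
```

```text
time_s: 6.92
eef_pos: [529.8, 220.7, 29.1]
ee_rot: [-0.002, 0.64, 0.769, 0.002]
force: [-2.6, 21.2, 4.7]
grip_width: 0.001
grip_force: 10.7
t 6.92 pos [529.8 220.7  29.1] feed [-69.2   0.1] yaw y 10.5 z [ 0.     0.005 -1.   ] F [-2.6 21.2  4.7] grip 0.001 10.7
```

The force jumped to 21 N, so the slide is on its stop. Letting it back now.

```bash
python3 -m handwheel '[[[-1.1,5.9,0,0,0,0,-1],[-2,10.8,0,0,0,0,-1],[-2.2,11.8,0,0,0,0,-1],[-2.2,11.8,0,0,0,0,-1],[-2.2,11.8,0,0,0,0,-1],[-2.2,11.8,0,0,0,0,-1],[-2.7,14.8,0,0,0,0,-1],[-2.7,14.8,0,0,0,0,-1]]]'; python3 -m handwheel '[[[0,0,40,0,0,0,-1],[0,0,50,0,0,0,-1],[0,0,10,0,0,0,-1]]]' ;python3 - <<'E'
from w import *
st(); M=[]
for n,f,(x,y,w,h) in(('scene','s3',(325,240,130,110)),('top','t3',(100,150,125,105))):
    c=grab(n,f); im=cv2.resize(c['image'][y:y+h,x:x+w,::-1],(400,int(400*h/w)),interpolation=cv2.INTER_CUBIC)
    u,v=proj(c,[*world(54,0),48])[0]; cv2.circle(im,(int((u-x)*400/w),int((v-y)*400/w)),2,(0,0,255),-1); M.append(im[:330])
cv2.imwrite('pics/m5.png',np.hstack(M))
E
```

```text
time_s: 7.92
eef_pos: [512.5, 311.7, 28.3]
ee_rot: [-0.0, 0.639, 0.769, -0.001]
force: [0.7, 0.7, -0.2]
grip_width: -0.0
grip_force: 0.0
time_s: 8.3
eef_pos: [514.0, 312.0, 131.8]
ee_rot: [0.001, 0.639, 0.769, 0.002]
force: [1.0, 0.0, -0.3]
grip_width: 0.002
grip_force: 0.0
t 8.3 pos [514.  312.  131.8] feed [-161.8    1.2] yaw y 10.5 z [ 0.005  0.001 -1.   ] F [ 1.   0.  -0.3] grip 0.002 0.0
```

View pics/m5.png

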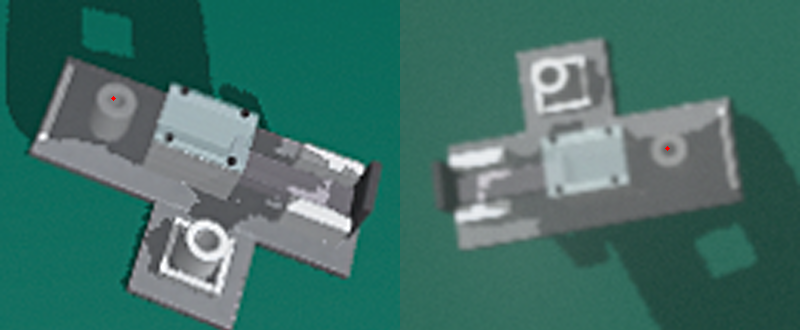

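The slide is back out and the fed sleeve stands at the predicted apron point, scene crop (116,97) and top crop (668,149). Its bore looks narrower than the pocket sleeve's. Going above it now.

```bash
python3 -m handwheel '[[[8,-42.5,0,0,0,0,0.4],[8,-42.5,0,0,0,0,0.4],[8,-42.5,0,0,0,0,0.4],[8,-42.5,0,0,0,0,0.4],[6,-42.5,-20,0,0,0,0.4],[0,0,0,0,0,0,0.4],[0,0,0,0,0,0,0.4]]]';python3 - <<'E'
from w import *
st(); s=lambda x,y:(325+x*130/400-.3,240+y*130/400-.3); t=lambda x,y:(100+(x-400)*125/400-.3,150+y*125/400-.3)
p=tri([(load('s3'),s(116,97)),(load('t3'),t(668,149))]); print(p,infeed(p),world(54,0))
E
```

```text
time_s: 9.28
eef_pos: [550.5, 99.3, 107.9]
ee_rot: [-0.001, 0.639, 0.769, -0.001]
force: [0.3, 1.1, -0.5]
grip_width: 0.698
grip_force: 0.0
t 9.28 pos [550.5  99.3 107.9] feed [54.  -1.6] yaw y 10.5 z [-0.002  0.    -1.   ] F [ 0.3  1.1 -0.5] grip 0.698 0.0
[551.65519537  99.3856656   51.56016905] [54.12666368 -0.49215015] [552.11612099  99.59968203]
```

```bash
python3 -m handwheel '[[[1.3,0.2,-25,0,0,0,0.4],[0,0,-25,0,0,0,0.4],[0,0,-20,0,0,0,0.4],[0,0,-12,0,0,0,0.4],[0,0,-5,0,0,0,0.4],[0,0,-4,0,0,0,0.4],[0,0,0,0,0,0,0.4]]]';python3 -c "from w import *;st()"
```

```text
time_s: 10.15
eef_pos: [552.5, 99.1, 18.0]
ee_rot: [0.0, 0.639, 0.769, 0.0]
force: [-0.2, -0.3, -0.0]
grip_width: 0.699
grip_force: 0.0
t 10.15 pos [552.5  99.1  18. ] feed [54.6  0.2] yaw y 10.5 z [ 0. -0. -1.] F [-0.2 -0.3 -0. ] grip 0.699 0.0
```

No contact, centred. Closing on the sleeve.

```bash
python3 -m handwheel '[[[0,0,0,0,0,0,-0.1],[0,0,0,0,0,0,-0.25],[0,0,0,0,0,0,-0.35],[0,0,0,0,0,0,-0.6],[0,0,0,0,0,0,-0.8],[0,0,0,0,0,0,-0.8]]]' 30;python3 -c "from w import *;st()"
```

```text
time_s: 10.9
eef_pos: [552.6, 99.0, 18.1]
ee_rot: [0.0, 0.639, 0.769, 0.0]
force: [-1.5, 0.5, 5.0]
grip_width: 0.322
grip_force: 30.1
t 10.9 pos [552.6  99.   18.1] feed [54.7  0.3] yaw y 10.5 z [ 0.001 -0.    -1.   ] F [-1.5  0.5  5. ] grip 0.322 30.1
```

```bash
python3 -m handwheel '[[[0,0,15,0,0,0,-0.8],[0,0,35,0,0,0,-0.8],[0,0,40,0,0,0,-0.8],[6,-45,0,0,0,0,-0.8],[6,-45,0,0,0,0,-0.8],[6,-45,0,0,0,0,-0.8],[6,-45,0,0,0,0,-0.8],[0,0,0,0,0,0,-0.8]]]';python3 - <<'E'
from w import *
st(); p=sense()['eef_pos']; M=[]
for n,f,(w,h) in(('scene','s4',(90,75)),('top','t4',(90,75))):
    c=grab(n,f); u,v=proj(c,p)[0]; x,y=int(u)-45,int(v)-35; print(x,y)
    M.append(cv2.resize(c['image'][y:y+h,x:x+w,::-1],(400,333),interpolation=cv2.INTER_CUBIC))
cv2.imwrite('pics/m6.png',np.hstack(M))
E
```

```text
time_s: 11.9
eef_pos: [576.4, -83.6, 108.2]
ee_rot: [0.0, 0.641, 0.768, -0.0]
force: [-0.0, 0.6, -0.9]
grip_width: 0.324
grip_force: 29.7
t 11.9 pos [576.4 -83.6 108.2] feed [238.6  -9.4] yaw y 10.3 z [ 0. -0. -1.] F [-0.   0.6 -0.9] grip 0.324 29.7
243 191
207 147
```

View pics/m6.png

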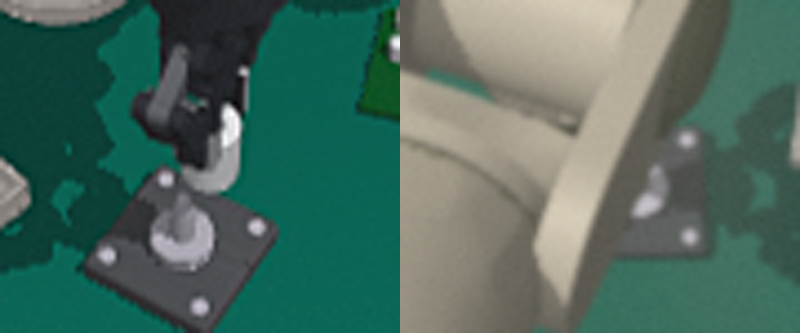

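The sleeve is in the fingers, scene crop (215,165), over the corner of the gauge block.

Run:
```python
from w import *
S=load('s4'); f=lambda P:((proj(S,P)[0]-[243,191])*400/90).round(1)
for z in(90,98,130,138): print(z,f([576.4,-83.6,z]))
print('nose',f([577.2,-98.3,60]),'shoulder',f([577.2,-98.3,25]))
```

```text
90 [203.5 178.5]
98 [203.8 169.8]
130 [205.  133.6]
138 [205.4 124.3]
nose [178.5 198. ] shoulder [178. 233.]
```

```bash
python3 -m handwheel '[[[0.5,-8,0,0,0,0.2,-0.8],[0.2,-6,0,0,0,0,-0.8],[0,0,-18,0,0,0,-0.8],[0,0,-12,0,0,0,-0.8],[0,0,-4,0,0,0,-0.8],[0,0,0,0,0,0,-0.8]]]';python3 -c "from w import *;st()"
```

```text
time_s: 12.75
eef_pos: [577.1, -94.9, 73.8]
ee_rot: [-0.0, 0.638, 0.77, -0.0]
force: [0.4, 0.9, -0.5]
grip_width: 0.323
grip_force: 29.7
t 12.75 pos [577.1 -94.9  73.8] feed [249.8 -10.8] yaw y 10.7 z [-0.  0. -1.] F [ 0.4  0.9 -0.5] grip 0.323 29.7
```

```bash
python3 -m handwheel '[[[0,-3.7,0,0,0,0,-0.8],[0,0,0,0,0,0,-0.8],[0,0,-3,0,0,0,-0.8],[0,0,-2,0,0,0,-0.8],[0,0,0,0,0,0,-0.8]]]';python3 -c "from w import *;st()"
```

```text
time_s: 13.38
eef_pos: [576.9, -98.6, 68.5]
ee_rot: [-0.0, 0.638, 0.77, -0.0]
force: [0.2, 0.2, -1.3]
grip_width: 0.327
grip_force: 29.7
t 13.38 pos [576.9 -98.6  68.5] feed [253.4 -11.6] yaw y 10.7 z [-0.  0. -1.] F [ 0.2  0.2 -1.3] grip 0.327 29.7
```

```bash
python3 -m handwheel '[[[0,0,-2,0,0,0,-0.8],[0,0,-2,0,0,0,-0.8],[0,0,0,0,0,0,-0.8]]]';python3 -c "from w import *;st()"; python3 -m handwheel '[[[0,0,-1,0,0,0,-0.8],[0,0,-1,0,0,0,-0.8],[0,0,0,0,0,0,-0.8]]]';python3 -c "from w import *;st()"
```

```text
time_s: 13.75
eef_pos: [577.0, -98.7, 64.6]
ee_rot: [-0.0, 0.638, 0.77, -0.0]
force: [0.9, 0.7, -0.6]
grip_width: 0.323
grip_force: 29.8
t 13.75 pos [577.  -98.7  64.6] feed [253.5 -11.6] yaw y 10.7 z [-0.  0. -1.] F [ 0.9  0.7 -0.6] grip 0.323 29.8
time_s: 14.12
eef_pos: [577.2, -98.8, 62.9]
ee_rot: [0.0, 0.638, 0.77, 0.0]
force: [0.9, 0.4, -0.3]
grip_width: 0.327
grip_force: 29.8
t 14.12 pos [577.2 -98.8  62.9] feed [253.7 -11.4] yaw y 10.7 z [ 0.001 -0.    -1.   ] F [ 0.9  0.4 -0.3] grip 0.327 29.8
```

```bash
for i in 1; do python3 -m handwheel '[[[0,0,-1,0,0,0,-0.8],[0,0,-1,0,0,0,-0.8],[0,0,0,0,0,0,-0.8]]]'; done;python3 -m handwheel '[[[0,0,-1,0,0,0,-0.8],[0,0,-1,0,0,0,-0.8],[0,0,0,0,0,0,-0.8]]]'
```

```text
time_s: 14.5
eef_pos: [577.5, -99.0, 61.5]
ee_rot: [0.001, 0.638, 0.77, 0.0]
force: [1.1, -0.5, 6.1]
grip_width: 0.326
grip_force: 30.4
time_s: 14.88
eef_pos: [577.7, -99.2, 60.9]
ee_rot: [0.001, 0.638, 0.77, 0.0]
force: [-3.7, -0.3, 17.4]
grip_width: 0.329
grip_force: 31.5
```

The sleeve stops with its underside about 52 mm above the bench, with 17 N vertical and little side force. That is symmetric bearing on the nose, so the bore is 12 mm and it goes in the round dish.

```bash
python3 -m handwheel '[[[0,0,10,0,0,0,-0.8],[0,0,20,0,0,0,-0.8],[0,0,25,0,0,0,-0.8],[-29,-38,0,0,0,0,-0.8],[-29,-38,0,0,0,0,-0.8],[-29,-38,0,0,0,0,-0.8],[-29,-38,0,0,0,0,-0.8],[-29,-38,0,0,0,0,-0.8]]]'; python3 -m handwheel '[[[0,0,-20,0,0,0,-0.8],[0,0,-30,0,0,0,-0.8],[0,0,-25,0,0,0,-0.8],[0,0,-9,0,0,0,-0.8],[0,0,0,0,0,0,-0.8]]]'; python3 -c "from w import *;st()"
```

```text
time_s: 15.88
eef_pos: [430.8, -289.4, 113.7]
ee_rot: [-0.0, 0.638, 0.77, 0.0]
force: [0.6, -0.4, -0.4]
grip_width: 0.324
grip_force: 30.0
time_s: 16.5
eef_pos: [432.0, -288.5, 29.8]
ee_rot: [-0.0, 0.638, 0.77, 0.0]
force: [-0.2, 0.3, -0.7]
grip_width: 0.321
grip_force: 30.0
t 16.5 pos [ 432.  -288.5   29.8] feed [ 413.8 -188.7] yaw y 10.7 z [-0.     0.001 -1.   ] F [-0.2  0.3 -0.7] grip 0.321 30.0
```

```bash
python3 -m handwheel '[[[0,0,-7,0,0,0,-0.8],[0,0,-4,0,0,0,-0.8],[0,0,-2,0,0,0,-0.8],[0,0,0,0,0,0,-0.8]]]'; python3 -m handwheel '[[[0,0,-1,0,0,0,-0.8],[0,0,-1,0,0,0,-0.8],[0,0,0,0,0,0,-0.8]]]'
```

```text
time_s: 17.0
eef_pos: [432.1, -288.7, 16.8]
ee_rot: [-0.0, 0.638, 0.77, 0.0]
force: [-0.2, 0.5, -0.8]
grip_width: 0.326
grip_force: 30.0
time_s: 17.38
eef_pos: [432.0, -288.7, 14.7]
ee_rot: [-0.0, 0.638, 0.77, -0.0]
force: [0.1, 0.3, -0.4]
grip_width: 0.331
grip_force: 30.0
```

```bash
python3 -m handwheel '[[[0,0,-1,0,0,0,-0.8],[0,0,0,0,0,0,-0.8]]]'; python3 -m handwheel '[[[0,0,-1,0,0,0,-0.8],[0,0,0,0,0,0,-0.8]]]'
```

```text
time_s: 17.62
eef_pos: [432.2, -288.8, 14.1]
ee_rot: [0.0, 0.638, 0.77, -0.0]
force: [-1.0, 0.6, 4.7]
grip_width: 0.325
grip_force: 30.5
time_s: 17.88
eef_pos: [432.3, -289.0, 14.0]
ee_rot: [0.001, 0.638, 0.77, -0.0]
force: [-3.6, 3.5, 14.4]
grip_width: 0.321
grip_force: 31.5
```

Seated on the dish floor. Easing off, opening and retreating.

```bash
python3 -m handwheel '[[[0,0,1.2,0,0,0,-0.8],[0,0,0,0,0,0,-0.25],[0,0,0,0,0,0,-0.1],[0,0,0,0,0,0,0.1],[0,0,0,0,0,0,0.25],[0,0,5,0,0,0,0.25],[0,0,15,0,0,0,0.25],[0,0,30,0,0,0,0.25]]]'; python3 -m handwheel '[[[0,0,50,0,0,0,0.25],[-10,40,40,0,0,0,0.25],[-10,50,0,0,0,0,0.25],[-10,50,0,0,0,0,0.25],[0,50,0,0,0,0,0.25],[0,50,0,0,0,0,0.25],[0,0,0,0,0,0,0.25]]]'
python3 - <<'E'
from w import *
st(); M=[]
for n,f,(x,y,w,h) in(('scene','s5',(200,130,250,210)),('top','t5',(100,110,280,235))):
    c=grab(n,f); M.append(cv2.resize(c['image'][y:y+h,x:x+w,::-1],(400,336),interpolation=cv2.INTER_CUBIC))
cv2.imwrite('pics/m7.png',np.hstack(M))
E
```

```text
time_s: 18.88
eef_pos: [431.8, -288.4, 64.8]
ee_rot: [-0.001, 0.638, 0.77, 0.0]
force: [-0.4, -0.1, 0.5]
grip_width: 0.622
grip_force: 0.0
time_s: 19.75
eef_pos: [401.9, -46.4, 155.1]
ee_rot: [0.001, 0.636, 0.771, 0.0]
force: [0.1, 0.2, 0.2]
grip_width: 0.626
grip_force: 0.0
t 19.75 pos [401.9 -46.4 155.1] feed [ 170.2 -174.3] yaw y 10.9 z [ 0.001 -0.    -1.   ] F [0.1 0.2 0.2] grip 0.626 0.0
```

View pics/m7.png

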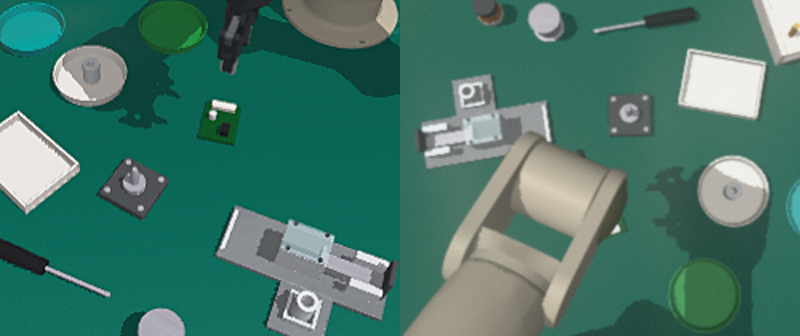

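The sleeve stands upright in the middle of the white dish, scene crop (91,70) and top crop (733,190). The other sleeve is in its pocket at (305,300), the slide is out and the bystanders have not moved.

```bash
python3 -c "from rig import *;print(finish_job())"
```

```text
the job is handed in; nothing more can be done
None
```

I fed the sleeve and tried it on the gauge, where it stopped on the pin's nose (12 mm bore). It now stands upright in the white round dish, with the slide back out and the other sleeve still in its pocket. I handed the job in at about 20 s of the 51 s allowed, and the hand-in returned no verdict.

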